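# Set up and fill the groomer's bottle carrier

### The job

Get the grooming bottle carrier ready: first swing both of its side walls, the green and the pink, fully upright, then stand all the bottles upright on the floor of its cells, one bottle per cell, the tall ones in the row along the green wall and the short ones in the row along the pink wall. Leave the dish, the comb and the pink brush where they are, and leave the clip stand alone.

Things in the scene. Friction and masses are not known exactly. Their poses are not given: they have to be found in the camera images.
- carrier: Light-grey bottle carrier, fixed on the table, origin at the centre of its underside; x along its 218 mm length, y across its 136 mm width. Two rows of three 66 mm square cells, 70 mm apart; tall-bottle row at +y, short-bottle row at -y. Heights above the table: cell floors 8 mm, divider between rows 50, cross dividers 40, end walls 86 at the tall row, 50 at the short row.
- high_wall (a joint): Green hinged side wall of the carrier's +y side, 218 mm long, 6 mm thick; rad: 0 lying flat outward, 1.571 upright at its stop. Hinge line along the carrier's x at y = +71, z = +6 mm in its frame; wall ends 80 mm from it, pull tab at mid-length ends at 106 mm. Stiff hinge: the wall stays at any angle (1 to 2 N at the tab moves it).
- low_wall (a joint): Pink hinged side wall of the carrier's -y side, 218 mm long, 6 mm thick; rad: 0 lying flat outward, 1.571 upright at its stop. Hinge line along the carrier's x at y = -71, z = +6 mm in its frame; wall ends 46 mm from it, pull tab at mid-length ends at 72 mm. Stiff hinge: the wall stays at any angle (2 to 3 N at the tab moves it).
- high_tab (a point): Middle of the green wall's pull tab, 94 mm from the hinge line. The tab is 30 mm wide (along the carrier's x), 8 mm thick and stands 26 mm out from the middle of the wall's free edge; pinched across its 30 mm width it can pivot between the finger pads while the gripper keeps pointing down.
- low_tab (a point): Middle of the pink wall's pull tab, 60 mm from the hinge line. Tab of the same size (30 mm wide, 8 mm thick, 26 mm out).
- high_cell1 (a point): Centre of the floor of cell 1 of the tall-bottle row (green wall side); cell 1 at the carrier's -x end.
- high_cell2 (a point): Centre of the floor of cell 2 of the tall-bottle row (green wall side); cell 1 at the carrier's -x end.
- high_cell3 (a point): Centre of the floor of cell 3 of the tall-bottle row (green wall side); cell 1 at the carrier's -x end.
- low_cell1 (a point): Centre of the floor of cell 1 of the short-bottle row (pink wall side); cell 1 at the carrier's -x end.
- low_cell2 (a point): Centre of the floor of cell 2 of the short-bottle row (pink wall side); cell 1 at the carrier's -x end.
- low_cell3 (a point): Centre of the floor of cell 3 of the short-bottle row (pink wall side); cell 1 at the carrier's -x end.
- tall1: Tall closed amber-brown plastic bottle with a paper label and black cap, 155 mm high overall, standing upright on the table; round body 52 mm in diameter up to 105 mm, then a shoulder, then the cap, 30 mm in diameter, the uppermost 34 mm. About 0.2 to 0.4 kg. Origin: centre of its underside, z up. May be absent (None).
- tall2: Tall closed amber-brown plastic bottle with a paper label and black cap, 155 mm high overall, standing upright on the table; round body 52 mm in diameter up to 105 mm, then a shoulder, then the cap, 30 mm in diameter, the uppermost 34 mm. About 0.2 to 0.4 kg. Origin: centre of its underside, z up. May be absent (None).
- tall3: Tall closed amber-brown plastic bottle with a paper label and black cap, 155 mm high overall, standing upright on the table; round body 52 mm in diameter up to 105 mm, then a shoulder, then the cap, 30 mm in diameter, the uppermost 34 mm. About 0.2 to 0.4 kg. Origin: centre of its underside, z up. May be absent (None).
- short1: Short closed amber-brown plastic bottle with a paper label and black cap, 105 mm high overall, standing upright on the table; round body 52 mm in diameter up to 55 mm, then a shoulder, then the cap, 30 mm in diameter, the uppermost 34 mm. About 0.12 to 0.24 kg. Origin: centre of its underside, z up. May be absent (None).
- short2: Short closed amber-brown plastic bottle with a paper label and black cap, 105 mm high overall, standing upright on the table; round body 52 mm in diameter up to 55 mm, then a shoulder, then the cap, 30 mm in diameter, the uppermost 34 mm. About 0.12 to 0.24 kg. Origin: centre of its underside, z up. May be absent (None).
- short3: Short closed amber-brown plastic bottle with a paper label and black cap, 105 mm high overall, standing upright on the table; round body 52 mm in diameter up to 55 mm, then a shoulder, then the cap, 30 mm in diameter, the uppermost 34 mm. About 0.12 to 0.24 kg. Origin: centre of its underside, z up. May be absent (None).
- dish: Empty aluminium dish, 104 mm across, 26 mm high, on the table beyond the carrier. Leave alone. Origin: centre of underside.
- comb: Steel comb with wooden handle, 205 mm long, 12 mm thick, lying on the table. Leave alone. Origin: about mid-length, underside.
- pink_brush: Pink rubber-tipped brush, 195 mm long, 26 mm high, lying on the table. Leave alone. Origin: where the handle meets the head, underside.
- clip_stand: Spring-clip stand holding a green slicker brush, about 245 mm high with the brush, base 100 mm across, fixed to the table. Leave alone. Origin: centre of its base.
There are look-alikes about, which are no part of the job. What is shaped like the short2 but purple or red is not meant.

How it is judged:
On the way, in this order (a step that is already met when the one before it is completed fails the run):
1. both side walls stand upright (value of joint each of high_wall, low_wall above 1.45 rad), for 0.2 s.
2. every bottle stands in a cell of its row ((horizontal distance between tall1 and high_cell1 below 0.014 m or horizontal distance between tall1 and high_cell2 below 0.014 m or horizontal distance between tall1 and high_cell3 below 0.014 m) and z of each of tall1, tall2, tall3, short1, short2, short3 in the frame of carrier below 0.014 m and angle between each of tall1, tall2, tall3, short1, short2, short3's own z axis and vertical below 0.1 rad and (horizontal distance between tall2 and high_cell1 below 0.014 m or horizontal distance between tall2 and high_cell2 below 0.014 m or horizontal distance between tall2 and high_cell3 below 0.014 m) and (horizontal distance between tall3 and high_cell1 below 0.014 m or horizontal distance between tall3 and high_cell2 below 0.014 m or horizontal distance between tall3 and high_cell3 below 0.014 m) and (horizontal distance between short1 and low_cell1 below 0.014 m or horizontal distance between short1 and low_cell2 below 0.014 m or horizontal distance between short1 and low_cell3 below 0.014 m) and (horizontal distance between short2 and low_cell1 below 0.014 m or horizontal distance between short2 and low_cell2 below 0.014 m or horizontal distance between short2 and low_cell3 below 0.014 m) and (horizontal distance between short3 and low_cell1 below 0.014 m or horizontal distance between short3 and low_cell2 below 0.014 m or horizontal distance between short3 and low_cell3 below 0.014 m)), for 0.2 s.
At the end, for the whole second after the job is handed in: Both side walls are within 0.12 rad of upright; every bottle present stands on the floor of a cell of its own row (within 14 mm of the cell's centre, underside less than 14 mm above the carrier's underside, i.e. 6 mm above the cell floor), within 0.1 rad of upright and at rest (all of step 1 and all of step 2 and linear speed of each of tall1, tall2, tall3, short1, short2, short3 below 0.02 m/s); the robot touches nothing.
It fails at once if the dish is shifted by more than 30 mm (distance of dish from where it was at the start of the episode above 0.03 m).
It fails at once if the comb is shifted by more than 30 mm (distance of comb from where it was at the start of the episode above 0.03 m).
It fails at once if the pink brush is shifted by more than 30 mm (distance of pink_brush from where it was at the start of the episode above 0.03 m).
It fails at once if the clip stand is struck (more than 5 N) (contact force between any of the arm, the fingers and clip_stand above 5 N).
Of tall1, tall2, tall3, short1, short2, short3 only 4 to 6 are there at a start; the rules pass over those that are not, and their reading is None.
At some moment in a run one of short1, short2, short3 may be knocked a few centimetres aside while the robot is not near it.
It also fails if it takes over 210 s, if anything falls off the work surface, if the arm or the gripper's body presses on something with over 40 N, if the wrist force passes 120 N, or if a joint passes its speed limit or range.

### The arm

A 7-joint arm with a two-finger parallel gripper is mounted at the origin on the work surface. World frame = base frame: x ahead of the robot, y to its left, z up, the work surface at z = 0. Lengths are in m, angles in rad, forces in N, time in s.
With the tool pointing down it reaches from about 0.4 to 0.85 m from the base axis. Payload 10.4 kg.
Tool frame: the origin (TCP) lies at the very end of the fingers, on their centre line; the grasp point (between the pads) lies 19 mm behind it (r.tcp_to_grasp is the distance from the TCP to the grasp point, in m); z points along the fingers, y is the line along which they close (so a half turn about z gives the same grasp; the last joint's range is limited). The gripper opens to 85 mm and grips with 20 to 120 N. Pads are 22 mm wide; open, the fingers measure 114 mm over their backs; the gripper's body (76 mm by 85 mm) begins 54 mm behind the grasp point. The pads swing forward as they close: fully open they stand 13 mm farther back than shut.
Start: joints at [1.287, 0.332, -0.065, 1.46, 0.022, 1.35, -0.088], TCP at [0.161, -0.604, 0.231] pointing down, gripper open.
Joint ranges: [-2.6, 2.6], [-0.5, 2.12], [-1.47, 1.34], [0.16, 2.42], [-1.27, 4.41], [0.06, 2.06], [-2.6, 2.6]. Speed limits (rad/s): [2.22, 2.22, 2.79, 2.79, 3.14, 3.14, 3.14].

### API

Orientations are given as a rotation vector (axis times angle).
In Python, from station import r gives the robot as it stands. The module is installed in compiled form; this text tells all that it offers. Calls block until the motion is done:
- r.goto(position, orientation): joint-space move of the TCP to a pose.
- r.movel(position, speed=0.15, rotation=None, stop_force=None): straight line of the TCP; rotation=None keeps the orientation; speed is the mean speed in m/s. With stop_force (N) it stops when the force on the tool has changed by that much, and returns True; else False.
- r.set_joints(angles): joint-space move.
- r.move_gripper(opening): opening from 0.0 (shut) to 1.0 (fully open); the grip force is fixed at half the most; returns when the fingers have stopped.
- r.hold(seconds).
- r.inverse_kinematics(position, orientation): joint angles nearest the present ones, or None.
- r.get_obs(): the state.
- r.read_camera(name): name is "scene" or "top"; returns a dict with "img" (420x560x3 uint8, red, green, blue), "z_map" (420x560 float32, m along the optical axis (not along the pixel's ray), 0 where there is no reading), "fx", "fy", "cx", "cy" (pixels), "extrinsics" (4x4, takes a point from camera to world coordinates). Camera axes: x right, y up, looking along -z (the intrinsics and any distortion apply to the point x, -y, -z); pixel columns grow to the right and rows downward; lengths in m; the calibration is good to about 2 mm. A picture is of the moment at which its call begins.
A pose or a line that the arm cannot do raises r.IKError and nothing moves.
- r.finish_job(): hands the job in; it is judged then, once.
The state is a dict: "time": time; "joint_positions": joint angles; "joint_velocities": joint speeds; "joint_efforts": joint torques, N m; "ee_pos": TCP position; "tool_rot": TCP orientation; "wrist_force": force on the tool from outside, world axes, zero at the start; "ft_torque": the same for the moment, N m; "opening": opening from 0.0 (shut) to 1.0 (fully open); "finger_force": force on a finger pad.
Only numpy, scipy, OpenCV 4.12 (cv2) and the standard library are available. Lean on these libraries where they do the work, as an engineer would, in place of code of your own. Each camera call takes 0.05 s, during which the arm holds its last target. There are 200 camera calls.

## Working session

There is one attempt and no reset: what is moved stays moved. The work goes in short steps, each a Python script; the robot and the scene stay as the last script left them, time stands still between calls to the robot, and variables do not carry over. Pictures are saved under pics/ and viewed, at most 14 in all, crops included, and the job is handed in when it is done.

```bash
mkdir -p pics
python3 - <<'E'
from station import r
import cv2,numpy as np
for n in("scene","top"):
    c=r.read_camera(n); cv2.imwrite(f"pics/{n}0.png",c["img"][:,:,::-1]); np.savez(f"{n}0.npz",**c)
    print(n,c["fx"],c["fy"],c["cx"],c["cy"],np.round(c["extrinsics"],3).tolist(),[k for k in c])
o=r.get_obs();print(o["ee_pos"],o["tool_rot"],o["time"],r.tcp_to_grasp)
E
```

```text
scene 532.3638651375293 532.3638651375293 285.57940336311594 211.01367401126572 [[-0.641, -0.516, 0.568, 1.285], [0.768, -0.431, 0.474, 0.616], [0.0, 0.74, 0.673, 0.921], [0.0, 0.0, 0.0, 1.0]] ['img', 'z_map', 'fx', 'fy', 'cx', 'cy', 'extrinsics']
top 506.7515345832211 506.7515345832211 279.771181649715 207.53803068689888 [[-0.012, 0.988, -0.156, 0.286], [-1.0, -0.011, 0.009, 0.001], [0.008, 0.156, 0.988, 1.686], [0.0, 0.0, 0.0, 1.0]] ['img', 'z_map', 'fx', 'fy', 'cx', 'cy', 'extrinsics']
[ 0.16108152 -0.60355036  0.23061893] [-3.11371363e+00 -4.08407799e-01  3.22206402e-04] 0.1 0.0187
```

View pics/scene0.png

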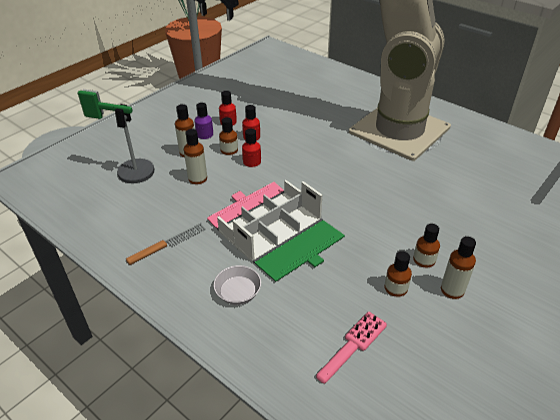

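View pics/top0.png

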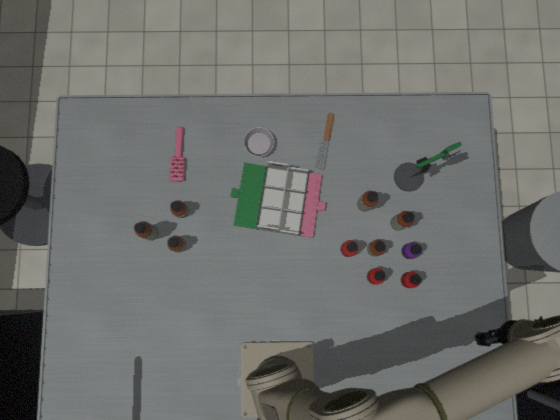

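The scene shows amber bottles in "scene": tall at (183,130), (195,158), (458,268); short at (228,137), (427,246), (398,274). The red ones at (227,108), (251,122), (251,147) and the purple one at (204,120) are look-alikes. In "top", the ambers are at (179,209), (145,230), (177,244), (370,199), (406,219), (377,247). The carrier is at (283,198), with green on the left (+y).

```bash
cat > vis.py <<'E'
import cv2,numpy as np
from scipy import ndimage as ni
def rays(c):
    h,w=c["z_map"].shape; u,v=np.meshgrid(np.arange(w),np.arange(h))
    return np.stack([(u-c["cx"])/c["fx"],-(v-c["cy"])/c["fy"],-np.ones((h,w))],-1)@c["extrinsics"][:3,:3].T
def cloud(c):
    P=rays(c)*c["z_map"][...,None]+c["extrinsics"][:3,3]; P[c["z_map"]<=0]=np.nan; return P
def onplane(c,z):
    d=rays(c);o=c["extrinsics"][:3,3]; return o+d*((z-o[2])/d[...,2])[...,None]
def hsv(c): return cv2.cvtColor(c["img"],cv2.COLOR_RGB2HSV).astype(int)
def proj(c,p):
    q=(np.asarray(p)-c["extrinsics"][:3,3])@c["extrinsics"][:3,:3]
    return np.array([c["cx"]+c["fx"]*q[0]/-q[2],c["cy"]+c["fy"]*q[1]/q[2]])
def bottles(c,zmin=.085,zmax=.18):
    """cap tops: (x,y,ztop,px,hsv of surroundings)"""
    P=cloud(c);H=hsv(c);out=[]
    m=(P[...,2]>zmin)&(P[...,2]<zmax)&(P[...,0]>.25)
    L,n=ni.label(m)
    for i in range(1,n+1):
        k=L==i
        if k.sum()<8: continue
        zt=np.percentile(P[k][:,2],90); t=k&(P[...,2]>zt-.006)
        q=np.median(P[t],0); v,u=[a.mean() for a in np.nonzero(t)]
        ctr=(P[t][:,:2].max(0)+P[t][:,:2].min(0))/2; mu=P[t][:,:2].mean(0)
        b=ni.binary_dilation(k,iterations=3)&(H[...,1]>120)&(H[...,2]>50)
        hue=np.median(H[b][:,0]) if b.any() else -1
        out.append((*mu.round(4),*ctr.round(4),round(zt,4),int(u),int(v),hue,int(t.sum())))
    return out
E
python3 - <<'E'
from vis import *
cs={n:dict(np.load(n+"0.npz")) for n in("top","scene")}
for n,c in cs.items():
    print(n)
    for b in bottles(c): print(*b)
    H=hsv(c);P=cloud(c);Q=onplane(c,.009)
    ok=(abs(P[...,2]-.009)<.015)&(P[...,0]>.4)&(abs(P[...,1])<.28)&(H[...,1]>70)
    for nm,m in(("g",ok&(H[...,0]>45)&(H[...,0]<85)),("p",ok&(H[...,0]>160))):
        L,k=ni.label(m); s=ni.sum(m,L,range(1,k+1)); m=L==1+np.argmax(s)
        q=Q[m][:,:2].astype(np.float32); print(nm,m.sum(),q.mean(0),np.nanmean(P[m],0),cv2.minAreaRect(q))
        m2=cv2.morphologyEx(m.astype(np.uint8),cv2.MORPH_OPEN,np.ones((13,13)))>0
        print('  notab',Q[m2][:,:2].mean(0),cv2.minAreaRect(Q[m2][:,:2].astype(np.float32)))
# crops
a=cv2.resize(cs["scene"]["img"][80:200,150:300],None,fx=2.6,fy=2.6,interpolation=3)
b=cv2.resize(cs["scene"]["img"][215:305,370:490],None,fx=2.6,fy=2.6,interpolation=3)
b=cv2.copyMakeBorder(b,0,a.shape[0]-b.shape[0],0,0,0)
cv2.imwrite("pics/crop1.png",np.hstack([a,b])[:,:,::-1])
E
```

```text
top
0.6858 -0.0049 0.6854 -0.005 0.091 276 162 -1 10
0.6491 -0.4497 0.6488 -0.4501 0.1449 419 167 68.0 5
0.6352 -0.4517 0.6358 -0.453 0.1774 422 170 -1 7
0.5619 -0.2986 0.562 -0.2993 0.155 372 195 9.0 70
0.5455 0.3197 0.5467 0.3196 0.109 174 205 9.0 44
0.4963 -0.4077 0.4959 -0.4071 0.1563 409 216 9.0 60
0.4724 0.4168 0.4724 0.4164 0.1562 138 226 9.0 59
0.4763 0.0295 0.4761 0.0307 0.0917 266 226 -1 8
0.432 0.325 0.4321 0.326 0.1068 171 241 10.0 54
0.4092 -0.2368 0.408 -0.2379 0.1081 351 246 1.0 46
0.4106 -0.325 0.4101 -0.3254 0.1086 379 245 9.0 52
0.3999 -0.4393 0.4009 -0.4398 0.1081 416 248 138.0 43
0.3199 -0.3221 0.3189 -0.3214 0.1081 380 275 1.0 53
0.3074 -0.4337 0.3068 -0.432 0.1086 416 278 1.0 46
g 1502 [0.5938333  0.08873878] [0.59372992 0.08869276 0.00957995] ((0.5963563323020935, 0.09906202554702759), (0.1024356260895729, 0.21725496649742126), 80.31958770751953)
  notab [0.59205823 0.08795842] ((0.5940643548965454, 0.08661127090454102), (0.07576446235179901, 0.21634441614151), 80.80614471435547)
p 882 [ 0.5594488  -0.12105056] [ 0.55914531 -0.12090279  0.01089976] ((0.55807381
[... 723 characters left out ...]
 0.4183 0.475 0.418 0.1565 467 242 11.0 153
0.5499 0.3195 0.549 0.3189 0.108 402 256 11.0 129
g 2339 [0.59822756 0.08757785] [0.60097379 0.08966849 0.0126514 ] ((0.5954000949859619, 0.09784939885139465), (0.10345709323883057, 0.22133204340934753), 80.65533447265625)
  notab [0.60401566 0.08641364] ((0.5970085859298706, 0.09148454666137695), (0.09136318415403366, 0.1957598626613617), 80.55123901367188)
p 1009 [ 0.5567778  -0.12730272] [ 0.56058649 -0.12339566  0.01376831] ((0.5550147294998169, -0.13710877299308777), (0.0787815973162651, 0.2199418693780899), 79.6241683959961)
  notab [nan nan] ((0.0, 0.0), (0.0, 0.0), 0.0)<stdin>:12: RuntimeWarning: Mean of empty slice.
  ret = um.true_divide(
```

View pics/crop1.png

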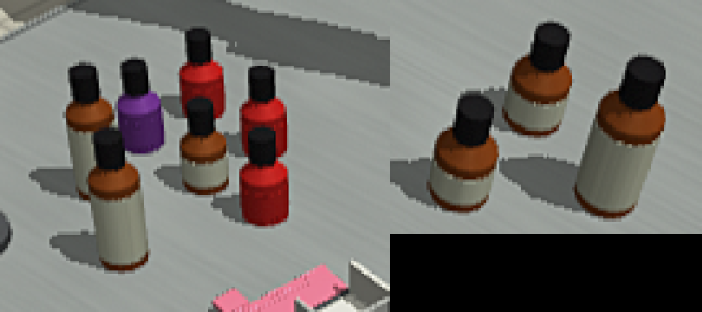

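The crop confirms it: the only short amber bottle in the right cluster is at crop (204,145). The reds and the purple are uniformly coloured and excluded. All six bottles are present. I'll do the walls now, pinching each tab and following its arc.

```bash
cat > rob.py <<'E'
from station import r
import numpy as np, cv2
from scipy.spatial.transform import Rotation as R
O=np.array([.5762,-.0243]); YAW=np.radians(-9.45)
ex=np.array([np.cos(YAW),np.sin(YAW)]); ey=np.array([-ex[1],ex[0]])
def W(x,y,z): return np.array([*(O+x*ex+y*ey),z])
def down(psi):  # pointing down, closing line at world angle psi
    f=(psi+np.pi/2)/2; return np.pi*np.array([np.cos(f),np.sin(f),0])
def best(p,psi):
    c=[(abs(q[6]),k) for k in(0,np.pi,-np.pi) if (q:=r.inverse_kinematics(p,down(psi+k))) is not None]
    return down(psi+min(c)[1])
def go(p,psi=YAW): r.goto(p,best(p,psi))
def st(*a):
    o=r.get_obs(); print(*a,"t",round(o["time"],1),"tcp",o["ee_pos"].round(4),"open",round(o["opening"],3),"F",np.round(o["wrist_force"],1),"ff",np.round(o["finger_force"],1))
def snap(n,tag):
    c=r.read_camera(n); cv2.imwrite(f"pics/{n}_{tag}.png",c["img"][:,:,::-1]); return c
def wall(s,rt):
    go(W(0,s*(.071+rt),.25)); r.move_gripper(.55); go(W(0,s*(.071+rt),.05)); st("above")
    hit=r.movel(W(0,s*(.071+rt),-.004),speed=.03,stop_force=4); z=r.get_obs()["ee_pos"][2]; st("down",hit)
    z0=z+.004; r.movel(W(0,s*(.071+rt),z0),speed=.03); r.move_gripper(0.); st("pinched")
    d=.006-z0
    for a in np.radians(np.arange(6,91,6)):
        r.movel(W(0,s*(.071+rt*np.cos(a)),.006+rt*np.sin(a)-d),speed=.08)
    st("up")
    r.movel(W(0,s*(.071-.003),.006+rt-d),speed=.03,stop_force=15); st("stop")
    r.move_gripper(.6); r.movel(W(0,s*.068,.22),speed=.2)
E
python3 - <<'E'
from rob import *
wall(1,.094)
go(W(-.05,.25,.3)); c=snap("scene","w1"); st()
E
```

```text
above t 4.4 tcp [0.6043 0.139  0.0517] open 0.55 F [0.4 0.  0.3] ff 0.0
down True t 6.0 tcp [ 0.6033  0.1385 -0.0023] open 0.554 F [-0.3 -0.7  6.2] ff 3.0
pinched t 6.6 tcp [0.6045 0.1382 0.002 ] open 0.332 F [ 5.6  0.3 -0.7] ff 60.2
up t 10.8 tcp [0.5891 0.046  0.0962] open 0.308 F [ 7.8  1.5 -0.1] ff 59.0
stop t 11.0 tcp [0.5888 0.0436 0.0964] open 0.308 F [6.4 0.  0.3] ff 59.3
t 13.0 tcp [0.5688 0.228  0.2985] open 0.599 F [-0.4 -0.6 -0.5] ff 0.0
```

View pics/scene_w1.png

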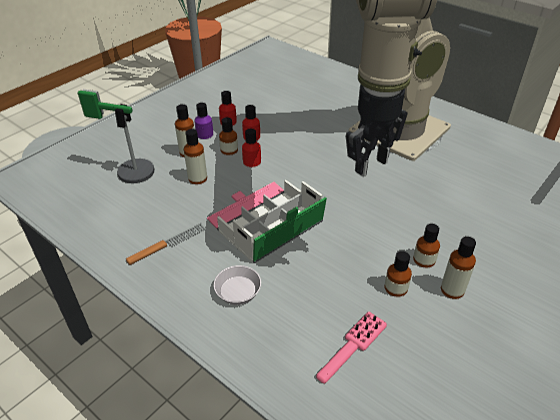

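The green wall looks upright at (290,228). Next I'll raise the pink one, then check both angles.

Run:
```python
from rob import *
from vis import *
go(W(0,0,.3)); wall(-1,.060)
go([.45,.1,.40]); st()
T=snap("top","w2");c=snap("scene","w2")
for n,c in(("top",T),("scene",c)):
    P=cloud(c);H=hsv(c); v=(P[...,:2]-O); X=v@ex; Y=v@ey; Z=P[...,2]
    for nm,m in(("g",(H[...,0]>45)&(H[...,0]<85)),("p",H[...,0]>160)):
        m=m&(H[...,1]>70)&(abs(X)<.12)&(abs(Y)<.2)&(Z>.0)
        if m.sum()<20: continue
        print(n,nm,m.sum(),[(round(a,3),*(np.round(np.nanmedian(q),4) for q in (Y[k],X[k])),k.sum()) for a in np.arange(.005,.12,.015) if (k:=m&(abs(Z-a)<.0075)).sum()>5])
    m=(abs(Z-.088)<.008)&(abs(Y-.035)<.04)&(abs(X)<.12)&(H[...,1]<60)
    for s in(-1,1):
        k=m&(X*s>.05); print("endwall",s,k.sum(),np.median(X[k]),Y[k].min(),Y[k].max(),np.median(Z[k]))
```

```text
above t 15.7 tcp [ 0.5559 -0.1535  0.0516] open 0.551 F [-0.6  0.2  0.9] ff 0.0
down True t 17.3 tcp [ 0.5547 -0.1535 -0.0023] open 0.554 F [-1.4 -1.1  5.4] ff 3.2
pinched t 17.9 tcp [ 0.5562 -0.1539  0.0022] open 0.334 F [ 5.2 -1.3 -0.3] ff 60.1
up t 21.6 tcp [ 0.5659 -0.0949  0.0615] open 0.305 F [ 9.8 -1.3 -8.1] ff 59.5
stop t 21.9 tcp [ 0.5663 -0.0926  0.0617] open 0.304 F [ 7.4 -3.6 -5.3] ff 60.1
t 24.3 tcp [0.4502 0.0982 0.3998] open 0.598 F [-0.3 -1.  -0.8] ff 0.0
top g 207 [(np.float64(0.035), np.float64(0.072), np.float64(0.0537), np.int64(13)), (np.float64(0.05), np.float64(0.0737), np.float64(0.0112), np.int64(17)), (np.float64(0.065), np.float64(0.0753), np.float64(0.0116), np.int64(26)), (np.float64(0.08), np.float64(0.0781), np.float64(-0.0174), np.int64(108)), (np.float64(0.095), np.float64(0.078), np.float64(0.0059), np.int64(22)), (np.float64(0.11), np.float64(0.0815), np.float64(-0.0016), np.int64(21))]
top p 222 [(np.float64(0.02), np.float64(-0.0711), np.float64(0.0288), np.int64(13)), (np.float64(0.035), np.float64(-0.0723), np.float64(0.0166), np.int64(45)), (np
[... 995 characters left out ...]
 np.float64(0.0053), np.int64(63))]
scene p 1069 [(np.float64(0.005), np.float64(-0.1301), np.float64(-0.0403), np.int64(32)), (np.float64(0.02), np.float64(-0.0707), np.float64(-0.0029), np.int64(233)), (np.float64(0.035), np.float64(-0.073), np.float64(0.0051), np.int64(314)), (np.float64(0.05), np.float64(-0.0751), np.float64(0.0065), np.int64(387)), (np.float64(0.065), np.float64(-0.0775), np.float64(0.0037), np.int64(59)), (np.float64(0.08), np.float64(-0.0797), np.float64(0.0031), np.int64(44))]
endwall -1 95 -0.10229302480620256 -0.0040087507705444374 0.06944998460983037 0.08635791277480309
endwall 1 101 0.10904549853414221 -0.002091628217384417 0.07006170110349014 0.08601635760339466
```

View pics/scene_w2.png

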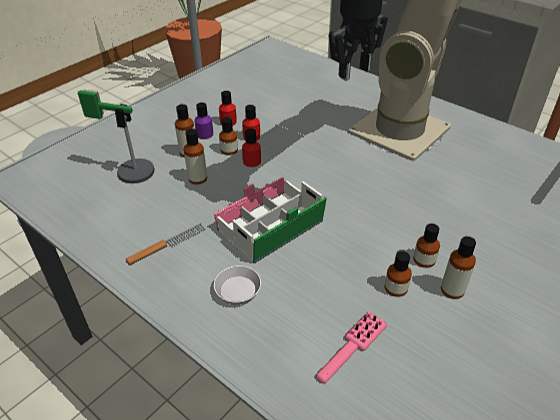

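Both walls lean about 0.10–0.15 rad outward, so I'll push them to their stops from outside with the fingers shut.

```bash
sed -i 's/^O=.*/O=np.array([.5774,-.0245]); YAW=np.radians(-9.45)/' rob.py
python3 - <<'E'
from rob import *
from vis import *
r.move_gripper(0.)
for s,z in((1,.094),(-1,.060)):
    go(W(0,s*.125,.22)); r.movel(W(0,s*.125,z),speed=.2)
    h=r.movel(W(0,s*.074,z),speed=.04,stop_force=12); st("push",h, "y",(r.get_obs()["ee_pos"][:2]-O)@ey)
    r.movel(W(0,s*.125,z),speed=.15); r.movel(W(0,s*.125,.22),speed=.25)
r.move_gripper(.6); go([.45,.15,.40])
for n in("top","scene"):
    c=snap(n,"w3"); np.savez(n+"3.npz",**c)
    P=cloud(c);H=hsv(c); v=(P[...,:2]-O); X=v@ex; Y=v@ey; Z=P[...,2]
    for nm,m,z1 in(("g",(H[...,0]>45)&(H[...,0]<85),.11),("p",H[...,0]>160,.08)):
        m=m&(H[...,1]>70)&(abs(X)<.12)&(abs(Y)<.1)&(abs(Y)>.06)&(Z>.015)
        if n=="scene": 
            f=np.polyfit(Z[m],Y[m],1); print(nm,m.sum(),"lean",f)
    if n=="scene" or 1:
        for b in bottles(c): print(*b)
st()
E
```

```text
push True y 0.08602403467567338 t 27.7 tcp [0.5914 0.0604 0.094 ] open -0.002 F [1.6 2.7 2.3] ff 1.5
push True y -0.085934195919034 t 31.7 tcp [ 0.5632 -0.1093  0.0598] open -0.005 F [-0.3 -2.9  1.9] ff 1.7
0.6487 -0.4501 0.6486 -0.4495 0.1525 420 167 68.0 4
0.6337 -0.4512 0.6352 -0.4516 0.1742 422 170 69.0 5
0.5846 0.0465 0.5863 0.0468 0.1145 260 191 68.0 18
0.5628 -0.299 0.5617 -0.2991 0.1556 372 195 10.0 66
0.4965 -0.4077 0.496 -0.4073 0.1551 408 216 9.0 69
0.4719 0.4171 0.4723 0.4164 0.1554 138 227 9.0 65
0.4313 0.326 0.4302 0.3254 0.1083 171 241 10.0 48
0.41 -0.238 0.4096 -0.2377 0.1084 352 246 2.0 45
0.4104 -0.3255 0.4102 -0.3265 0.1086 380 245 9.0 46
0.4008 -0.439 0.401 -0.4391 0.1086 416 248 138.5 46
0.3187 -0.3205 0.3188 -0.3201 0.1093 379 275 1.0 47
0.3065 -0.4314 0.3067 -0.4324 0.1083 415 279 1.0 45
g 1815 lean [-0.00496244  0.07394926]
p 874 lean [-0.01161397 -0.06792314]
0.3105 -0.4314 0.3087 -0.4317 0.1079 225 93 1.0 53
0.4054 -0.4392 0.4046 -0.4383 0.1083 200 105 140.0 51
0.5382 -0.3446 0.5321 -0.3522 0.1559 186 122 11.0 155
0.3241 -0.3206 0.3225 -0.3228 0.1081 249 107 0.0 56
0.6931 -0.5179 0.6874 -0.5213 0.1795 95 116 67.0 34
0.6613 -0.4451 0.6573 -0.4428 0.177 122 121 -1 47
0.4156 -0.3254 0.4127 -0.3282 0.1084 226 120 1.0 59
0.4144 -0.2369 0.4142 -0.239 0.1079 249 132 1.0 65
0.4773 0.0073 0.4775 0.007 0.0897 305 185 -1 28
0.5918 0.0476 0.5907 0.0477 0.11 288 209 67.0 66
0.6846 -0.0331 0.685 -0.0335 0.0894 235 222 173.0 18
0.4359 0.3264 0.4344 0.3264 0.1083 432 228 11.0 116
0.4769 0.418 0.4751 0.4173 0.1567 467 242 11.0 147
0.5502 0.3195 0.549 0.3195 0.1083 402 256 11.0 131
t 34.9 tcp [0.4506 0.1484 0.3995] open 0.6 F [ 0.6  0.  -0.4] ff 0.0
```

Both walls now read upright (lean below 0.012 rad). Short bottles go first, with a fresh look before each pick.

```bash
cat >> rob.py <<'E'
import vis
def find(prior,tall,tol=.07):
    lo,hi=(.148,.165) if tall else (.098,.118)
    c=[[b for b in vis.bottles(r.read_camera(n)) if lo<b[4]<hi] for n in("top","scene")]
    near=lambda L,p,t,h:min((b for b in L if np.hypot(b[0]-p[0],b[1]-p[1])<t and (not h or 6<=b[7]<=14)),key=lambda b:np.hypot(b[0]-p[0],b[1]-p[1]),default=None)
    a=near(c[0],prior,tol,True)
    if a is None: 
        b=near(c[1],prior,tol,True); print("scene only",b); return None if b is None else np.array(b[:2])-[.0018,0]
    b=near(c[1],a,.014,False); print("top",a,"scene",b)
    return (np.array(a[:2])+b[:2])/2 if b else np.array(a[:2])+[.002,0]
def pick(p,h,psi=YAW):
    zg=h-.028
    p=np.array(p); go([*p,.32],psi); r.move_gripper(.6)
    r.movel([*p,h+.02],speed=.3)
    if r.movel([*p,zg],speed=.08,stop_force=8): st("HIT"); raise SystemExit
    r.move_gripper(0.); r.movel([*p,.32],speed=.25); st("picked")
    return r.get_obs()["opening"]>.2
def place(x,y,h):
    zg=h-.028
    go(W(x,y,.32)); r.movel(W(x,y,zg+.05),speed=.25)
    h_=r.movel(W(x,y,zg+.006),speed=.06,stop_force=6); st("placed",h_)
    r.move_gripper(.6); r.movel(W(x,y,.32),speed=.3)
E
python3 - <<'E'
from rob import *
go(W(0,0,.32))
p=find((.5475,.3195),False); print(p)
if pick(p,.105): place(.07,-.035,.105)
c=snap("scene","p1")
E
```

```text
top (np.float64(0.5455), np.float64(0.3196), np.float64(0.5455), np.float64(0.319), np.float64(0.1072), 174, 205, np.float64(10.0), 51) scene (np.float64(0.5505), np.float64(0.3198), np.float64(0.5483), np.float64(0.3196), np.float64(0.1079), 402, 256, np.float64(11.0), 135)
[0.548  0.3197]
picked t 40.4 tcp [0.5477 0.3193 0.3185] open 0.332 F [-0.3  0.9 -1.4] ff 59.2
placed True t 43.5 tcp [ 0.6402 -0.0707  0.0858] open 0.33 F [-0.6 -0.6  5.8] ff 60.0
```

View pics/scene_p1.png

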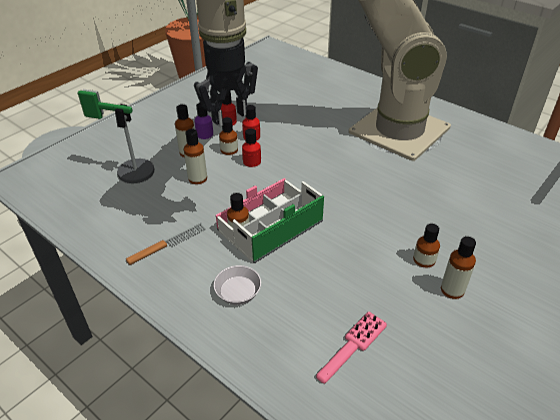

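The short bottle stands in its cell at (237,211). Contact came at floor height (TCP 0.086, expected 0.085). Now the other two shorts.

Run:
```python
from rob import *
for pr,x in(((.433,.3255),0.),((.413,-.325),-.07)):
    p=find(pr,False)
    if p is None or not pick(p,.105): print("FAIL",pr); break
    place(x,-.035,.105)
go(W(0,0,.36)); c=snap("scene","p2")
for b in vis.bottles(c): print(*b)
st()
```

```text
top (np.float64(0.4317), np.float64(0.3257), np.float64(0.4314), np.float64(0.3267), np.float64(0.1083), 171, 241, np.float64(9.0), 49) scene (np.float64(0.4353), np.float64(0.3262), np.float64(0.4344), np.float64(0.3261), np.float64(0.1082), 432, 228, np.float64(11.0), 110)
picked t 49.8 tcp [0.4332 0.3254 0.3187] open 0.332 F [-0.6 -0.7 -2.1] ff 59.2
placed True t 52.9 tcp [ 0.5711 -0.0591  0.085 ] open 0.329 F [0.8 1.3 0.1] ff 60.7
top (np.float64(0.4062), np.float64(-0.325), np.float64(0.4056), np.float64(-0.3252), np.float64(0.1072), 379, 247, np.float64(10.0), 53) scene (np.float64(0.3964), np.float64(-0.3205), np.float64(0.3956), np.float64(-0.3213), np.float64(0.1075), 232, 118, np.float64(1.0), 58)
HIT t 56.9 tcp [ 0.4024 -0.3238  0.1017] open 0.602 F [-5.6  1.6 17.8] ff 8.9
```

The knock happened while I was looking: the two cameras disagree, 0.406 against 0.396. A finger touched the cap, so I'll back off and look again.

Run:
```python
from rob import *
p=r.get_obs()["ee_pos"]; r.movel([p[0],p[1],.3],speed=.25); go(W(0,0,.36)); c=snap("scene","p2"); t=snap("top","p2")
for q in(c,t):
    for b in vis.bottles(q): print(*b)
print(find((.39,-.32),False)); st()
a=cv2.resize(c["img"][80:280,140:340],(580,580),interpolation=3); cv2.imwrite("pics/p2c.png",a[:,:,::-1])
```

```text
0.3109 -0.4315 0.3115 -0.4336 0.1084 225 93 1.0 51
0.4056 -0.4382 0.4041 -0.4386 0.1082 200 105 140.0 54
0.537 -0.3474 0.533 -0.3542 0.1559 186 121 12.0 154
0.3232 -0.3208 0.3226 -0.3205 0.1077 249 107 1.0 54
0.6949 -0.52 0.6899 -0.5248 0.1788 94 116 67.0 45
0.6591 -0.4447 0.6559 -0.4436 0.1764 123 121 67.0 45
0.3902 -0.3184 0.3906 -0.3191 0.1085 234 117 1.0 53
0.4142 -0.2357 0.4137 -0.2366 0.1084 250 132 1.0 66
0.5721 -0.058 0.5701 -0.0595 0.1161 259 184 13.0 89
0.5907 0.0471 0.5899 0.0465 0.112 288 208 67.0 56
0.6418 -0.0699 0.6407 -0.0721 0.116 235 197 12.0 101
0.6721 0.0164 0.6571 -0.0002 0.0895 255 229 67.0 158
0.4768 0.4182 0.4746 0.418 0.1564 467 242 11.0 150
0.6635 -0.4366 0.6635 -0.4366 0.1787 417 161 68.0 4
0.649 -0.4496 0.6488 -0.4498 0.1483 419 167 68.0 5
0.6355 -0.4536 0.6357 -0.4546 0.1776 423 170 69.0 5
0.6482 0.0361 0.6482 0.0358 0.0888 263 174 68.0 11
0.5879 0.0455 0.5878 0.0466 0.1149 260 190 68.0 16
0.563 -0.2985 0.5622 -0.2989 0.155 372 195 10.0 65
0.4966 -0.4084 0.4971 -0.4083 0.1558 409 216 10.0 63
0.4725 0.417 0.4726 0.4167 0.1548 138 226 9.0 70
0.4733 0.0038 0.4724 0.0038 0.0906 274 227 -1 12
0.4109 -0.2375 0.4098 -0.2376 0.1079 351 246 1.0 49
0.401 -0.4387 0.4011 -0.439 0.1087 416 248 137.0 46
0.3856 -0.3181 0.3853 -0.3185 0.1089 378 253 10.0 46
0.3188 -0.3218 0.3189 -0.3217 0.1067 380 275 1.0 55
0.3066 -0.4317 0.3068 -0.4314 0.1083 415 279 1.0 52
top (np.float64(0.387), np.float64(-0.3182), np.float64(0.3869), np.float64(-0.319), np.float64(0.108), 378, 253, np.float64(10.0), 57) scene (np.float64(0.3899), np.float64(-0.318), np.float64(0.3895), np.float64(-0.3169), np.float64(0.1076), 234, 117, np.float64(1.0), 58)
[ 0.38845 -0.3181 ]
t 59.4 tcp [ 0.5773 -0.026   0.3598] open 0.599 F [-1.1 -0.1  0.2] ff 0.0
```

View pics/p2c.png

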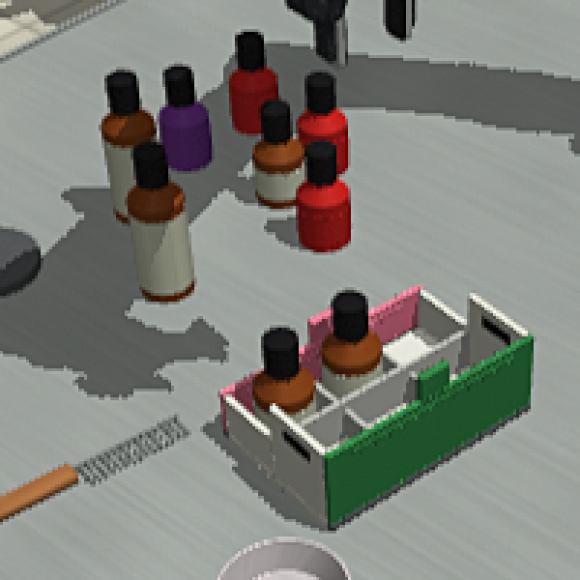

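The amber short still stands, now at crop (278,160), world (0.388,-0.318). The two placed ones sit well in their cells. I'll pick it closing along y (clear of the red one), then do the tall bottles.

Run:
```python
from rob import *
p=find((.388,-.318),False)
if pick(p,.105,YAW+np.pi/2):
    place(-.07,-.035,.105)
    for pr,x in(((.4745,.417),-.07),((.5645,-.299),0.)):
        p=find(pr,True)
        if p is None or not pick(p,.155): print("FAIL",pr); break
        place(x,.035,.155)
go(W(0,-.05,.38)); c=snap("scene","p3"); st()
```

```text
top (np.float64(0.3855), np.float64(-0.3197), np.float64(0.3854), np.float64(-0.3178), np.float64(0.1078), 378, 253, np.float64(10.0), 52) scene (np.float64(0.3901), np.float64(-0.3179), np.float64(0.3898), np.float64(-0.3195), np.float64(0.1091), 234, 117, np.float64(1.0), 53)
picked t 64.0 tcp [ 0.3873 -0.3184  0.3187] open 0.333 F [-0.6  0.8 -2.2] ff 59.3
placed True t 66.7 tcp [ 0.5022 -0.0477  0.085 ] open 0.332 F [-0.   0.3 -1.2] ff 59.9
top (np.float64(0.4725), np.float64(0.4172), np.float64(0.4712), np.float64(0.4167), np.float64(0.1555), 138, 226, np.float64(9.0), 69) scene (np.float64(0.4773), np.float64(0.4185), np.float64(0.4751), np.float64(0.4177), np.float64(0.1569), 467, 242, np.float64(11.0), 150)
picked t 72.6 tcp [0.4749 0.4173 0.3183] open 0.331 F [-0.7 -0.3 -3.7] ff 59.3
placed True t 75.5 tcp [0.5136 0.0215 0.1357] open 0.332 F [-2.9 -1.   7.6] ff 60.4
top (np.float64(0.5623), np.float64(-0.2981), np.float64(0.5618), np.float64(-0.2988), np.float64(0.156), 372, 195, np.float64(10.0), 65) scene None
picked t 80.8 tcp [ 0.5638 -0.2981  0.3182] open 0.33 F [ 0.4 -0.4 -2.7] ff 59.3
placed True t 83.3 tcp [0.5829 0.01   0.1357] open 0.331 F [-1.4  0.   6.4] ff 60.2
t 85.0 tcp [ 0.5688 -0.0736  0.3788] open 0.601 F [-0.8  0.7 -0.6] ff 0.0
```

View pics/scene_p3.png

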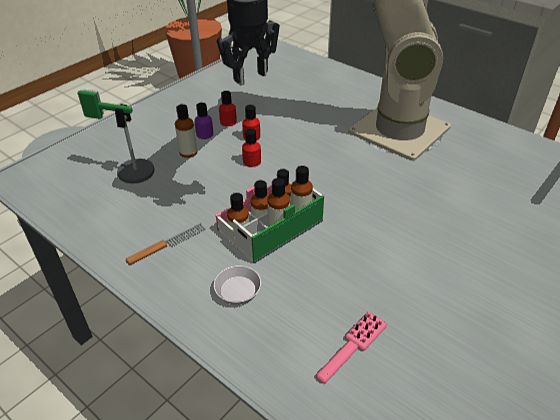

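Five bottles stand in the carrier and the last tall one is at (185,130). Next I'll move it, then verify.

Run:
```python
from rob import *
p=find((.4985,-.4075),True)
if p is not None and pick(p,.155): place(.07,.035,.155)
go([.42,-.1,.42])
c=snap("scene","p4"); t=snap("top","p4")
for n,q in(("s",c),("t",t)):
    print(n,[(*np.round([(np.array(b[:2])-O)@ex,(np.array(b[:2])-O)@ey],4).tolist(),float(b[4])) for b in vis.bottles(q) if np.hypot(*(np.array(b[:2])-O))<.13])
P=vis.cloud(c);H=vis.hsv(c); v=(P[...,:2]-O); X=v@ex; Y=v@ey; Z=P[...,2]
for nm,m in(("g",(H[...,0]>45)&(H[...,0]<85)),("p",H[...,0]>160)):
    m=m&(H[...,1]>70)&(abs(X)<.12)&(abs(Y)<.1)&(abs(Y)>.06)&(Z>.015); print(nm,m.sum(),np.polyfit(Z[m],Y[m],1))
st()
a=cv2.resize(c["img"][140:280,190:350],(640,560),interpolation=3); cv2.imwrite("pics/p4c.png",a[:,:,::-1])
```

```text
top (np.float64(0.4967), np.float64(-0.4075), np.float64(0.497), np.float64(-0.4073), np.float64(0.1554), 408, 216, np.float64(9.0), 65) scene (np.float64(0.5018), np.float64(-0.4059), np.float64(0.5), np.float64(-0.4073), np.float64(0.1557), 181, 108, np.float64(12.0), 69)
picked t 89.3 tcp [ 0.4987 -0.4066  0.3182] open 0.33 F [-0.4  0.2 -4.9] ff 59.5
placed True t 92.2 tcp [ 0.6517 -0.0016  0.1358] open 0.332 F [-0.9 -0.8  5.5] ff 60.4
s [(-0.032, 0.0364, 0.1629), (0.071, 0.0342, 0.1632), (0.0709, -0.0344, 0.1162), (0.1073, 0.02, 0.0897), (0.0975, 0.0652, 0.0892)]
t [(0.0665, 0.0313, 0.1638), (0.0667, -0.0357, 0.1164), (-0.0029, 0.0333, 0.1639), (-0.0016, 0.0709, 0.115), (-0.005, -0.0363, 0.1164), (-0.0734, 0.0346, 0.1632), (-0.0726, -0.0331, 0.1151)]
g 1814 [-0.00958558  0.07418524]
p 182 [-0.02787659 -0.0675162 ]
t 94.9 tcp [ 0.4202 -0.0998  0.4202] open 0.602 F [-0.6  0.6  0.4] ff 0.0
```

View pics/p4c.png

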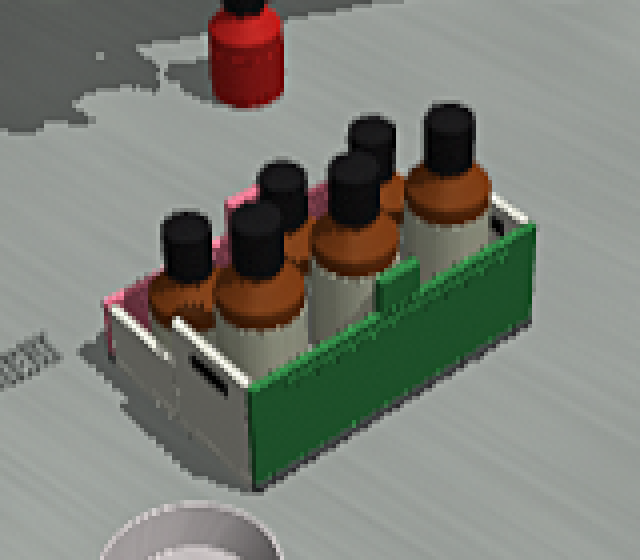

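All six bottles stand in their cells, each within about 5 mm of its cell centre and at the right height. Both walls are upright.

```bash
python3 -c "
from station import r
print(r.finish_job())"
```

```text
the job is handed in; nothing more can be done
None
```

I handed the job in at about 95 s: both walls are upright and all six bottles stand in their cells, tall ones along green and short ones along pink, as the last camera check showed; the judge gave no verdict.

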